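# Move a drive plate between two dovetail rails with sprung catches

### The job

Press the red catch pad of the blue rail to free the drive plate (tan block on a dark steel dovetail plate), slide it out, and slide it into the yellow rail by feel until the catch clicks up behind it and holds it on its own. Be gentle: push only as hard as the springs need, never ram or force the plate, rails or catch, and leave the other parts on the bench where they are.

Things in the scene. Friction and masses are not known exactly. Their poses are not given: they have to be found in the camera images.
- drive_plate: Dark steel dovetail plate 60 long (x) x 48 wide (y) x 10 mm thick, sides leaning in going up, about 0.36 kg, with a tan block on it. Ends and sides alike: may go in either way round. Origin: centre of its underside, z up. Starts locked in the blue rail, its origin at x = about 36.5 mm, y = 0 in that rail's frame, its x along the rail's.
- plate_grip (a point): Where to grip the plate: 36 mm above its underside, mid-height of the square tan phenolic block (30 x 30 mm, from 10 to 54 mm above the underside). Above that a brass collar 24 mm across to 64 mm, a 10 mm square stub to 71 mm. Axes as the plate's. Grip it by its y faces, across the rail: at home the stop and plunger stand against its +x face.
- source_rail: Blue-based dovetail rail fixed to the bench, 190 x 84 mm (x from -85 to +105 mm), red catch pad on its -y side. Origin: centre of its underside, on the bench; x is the sliding-in direction. Its steel sliding floor is 30 mm up: open apron from x = -85 to -10 mm, dovetail walls (tops 44 mm up) from -10 to +85 mm. At the far end a tower 66 mm high reaches back over the plate: a fixed stop, faces at x = 54.5 mm, and a sprung plunger meet the tan block's +x face.
- source_mouth (a point): Mouth of the blue dovetail, centre, on the sliding floor, at (-10, 0, 30) mm in the rail's frame. The plate can be lifted only once drawn out wholly to the -x side of it, its origin at x < -42 mm. A 4 mm high sprung catch nose in the floor, holding face at x = +6 mm, blocks the locked plate's tail (-x) end.
- dock_rail: Yellow-based dovetail rail, the same as the blue one (sizes, frame, floor 30 mm up, catch, plunger, stop), empty at the start. Only its catch, plunger and stop sit on a carriage clamped up to 10 mm nearer to or farther from the mouth than the blue rail's; that place is not measured. Locked, the plate's origin is at x = 36.5 mm, give or take 10: feel for it.
- dock_mouth (a point): Mouth of the yellow dovetail, centre, on the floor, at (-10, 0, 30) mm in its rail's frame. It flares: 3 mm extra each side at the mouth, none from x = +10 mm on, where the plate has about 1 mm play each side and 1.5 mm upward. Near it the front edge runs over the ramped catch nose (2 to 5 N); the nose then rides under the plate (2 N up). Sliding faces are oiled.
- dock_apron (a point): Middle of the yellow rail's flat open apron, on the floor, at (-47.5, 0, 30) mm in its rail's frame: set the plate down here in line with the rail, clear of the mouth. The plunger adds 3 N rising to 6 N over the last 12 mm; then the nose springs up behind the tail (click); 2 to 3.5 mm on is a hard stop. Let go too early, the plunger shoves the plate back. 20 N is plenty.
- source_catch_pad (a point): Centre of the top of the blue rail's round red catch pad, 28 mm across, 52 mm above the bench, at (6, -75) mm in the rail's frame. Pressed straight down: 1 to 5 N, frees the plate at 4 mm or more; bottoms at 7 mm. Freed, the plunger shoves the plate 8 to 12 mm towards the mouth, where it stays, holding the catch down.
- source_catch (a joint): Blue rail's sprung catch, m: 0 up (as at rest or locking), grows as it is pressed down; 0.004 is flush with the floor, 0.007 is bottom.
- dock_catch (a joint): Yellow rail's sprung catch, m, same meaning: about 0.004 while the plate lies over it, back to 0 when it has clicked up behind the plate.
- universal_joint: Bystander: short black oxide universal joint lying down, 78 x 26 x 26 mm. Origin: centre of its underside, z up.
- locking_collar: Bystander: brass locking collar ring, 38 mm across, 16 mm high. Origin: centre of its underside, z up.
- nylon_spacer: Bystander: glossy white nylon spacer ring, 32 mm across, 22 mm high. Origin: centre of its underside, z up.
- spare_insert: Bystander: loose tan phenolic insert, 34 x 34 x 22 mm. Origin: centre of its underside, z up.
- socket: Bystander: upright steel socket, 28 mm across, 38 mm high. Origin: centre of its underside, z up.
- screwdriver: Bystander: screwdriver lying on the bench. Origin: centre of its underside, z up.
Not all that is in view belongs to the job. There is more than one size of the drive_plate; the one meant has the size given above.

How it is judged (in metres and radians):
On the way, in this order (a step that is already met when the one before it is completed fails the run):
1. the blue rail's catch is pressed and the plate freed: shoved or drawn at least 6 mm towards the mouth (value of joint source_catch above 0.003 m and x of drive_plate in the frame of source_rail below 0.0305 m), for 0.1 s.
2. the plate is out of the blue rail's dovetail ((x of drive_plate in the frame of source_rail below -0.035 m or z of drive_plate in the frame of source_rail above 0.06 m)), for 0.1 s.
3. the plate has entered the yellow rail's dovetail, pressing its catch down (x of drive_plate in the frame of dock_rail between -0.03 and 0.022 m and z of drive_plate in the frame of dock_rail below 0.035 m and value of joint dock_catch above 0.0025 m), for 0.1 s.
At the end, for the whole second after the job is handed in: The plate is at rest in the yellow rail's dovetail, on its floor (within 4 mm) and along it (within 4 mm and 0.08 rad, upright within 0.08 rad), its origin 24.5 to 49.5 mm along the rail's x, with the yellow catch sprung back up (below 1.5 mm) behind it (value of joint dock_catch below 0.0015 m and x of drive_plate in the frame of dock_rail between 0.0245 and 0.0495 m and y of drive_plate in the frame of dock_rail between -0.004 and 0.004 m and z of drive_plate in the frame of dock_rail between 0.027 and 0.034 m and angle between the x axis of drive_plate and the x axis of dock_rail, either way round below 0.08 rad and angle between drive_plate's own z axis and vertical below 0.08 rad and linear speed of drive_plate below 0.01 m/s); the robot touches nothing.
It fails at once if the plate is forced against the blue rail, its catch or stop with more than 70 N (contact force between drive_plate and source_rail above 70 N).
It fails at once if the plate is forced against the yellow rail, its catch or stop with more than 55 N (contact force between drive_plate and dock_rail above 55 N).
It fails at once if the robot itself pushes on a rail or its catch with more than 35 N (contact force between any of the fingers, the arm and source_rail above 35 N or contact force between any of the fingers, the arm and dock_rail above 35 N).
It fails at once if a bystander (universal joint, collar, spacer, loose insert, socket, screwdriver) is moved more than 15 mm (distance of any of universal_joint, locking_collar, nylon_spacer, spare_insert, socket, screwdriver from where it was at the start of the episode above 0.015 m).
It also fails if it takes over 67 s, if anything falls off the work surface, if the arm or the gripper's body presses on something with over 40 N, if the wrist force passes 120 N, or if a joint passes its speed limit or range.

### The arm

A 7-joint arm with a two-finger parallel gripper is mounted at the origin on the work surface. World frame = base frame: x ahead of the robot, y to its left, z up, the work surface at z = 0. Lengths are in m, angles in degrees, forces in N, time in s.
With the tool pointing down it reaches from about 0.425 to 0.875 m from the base axis. Payload 4.7 kg.
Tool frame: the origin (TCP) lies between the finger pads; the fingertips stand 8 mm ahead of it and the grasp point (between the pads) lies 11 mm behind it; x points along the fingers, z is the direction in which the jaws open and shut, and the axes are right-handed (so a half turn about x gives the same grasp; the last joint's range is limited). The gripper opens to 87 mm and grips with 3 to 60 N. Pads are 19 mm wide; open, the fingers measure 117 mm over their backs; the gripper's body (75 mm by 190 mm) begins 51 mm behind the grasp point.
Start: joints at [71.339, 18.392, -4.016, 83.108, 1.295, 78.541, -3.26], TCP at [0.217, -0.613, 0.231] pointing down, gripper open.
Joint ranges: [-163.93, 163.93], [-17.29, 119.83], [-79.2, 71.16], [3.27, 140.29], [-89.18, 269.18], [5.43, 117.66], [-154.24, 154.24]. Speed limits (degrees/s): [147.25, 147.25, 180, 180, 180, 180, 180].

### API

Orientations are given as [roll, pitch, yaw] about the fixed x, y, z axes, in that order (R = Rz(yaw) Ry(pitch) Rx(roll)).
In Python, from cell import telemetry, vision, sign_off gives the robot as it stands. The module is installed in compiled form; this text tells all that it offers.
- The arm moves only by the tool drive_tool, never from a script. Its arguments are lists of equal length, an entry for each row: "offset": the shift along the tool's x, y, z in m, a list of three; "angular": the turn, a rotation vector about the tool's x, y, z in rad, a list of three. A call has 1 to 10 rows; each row is the pose to reach, as a shift and turn from the pose measured when the call began, along the tool's axes at that moment; what a row does not reach only later rows make up. A row lasts 1/8 s, in which the tool goes at most 62.5 mm and 10.7 degrees, less where a joint would pass 70% of its speed; a pose out of reach is approached as far as the arm can. A call with a gripper value outside its range is refused whole. "fingers" is the closure, from -1 (fully open) to 1 (shut), set as the call begins (left out, the last holds). The fingers move at their own pace and stop on an object; "squeeze" is the grip in N (left out, the last holds). Time passes only in rows, so rows that repeat a pose let the fingers close. It gives the time, the measured TCP pose, the force and the opening at its end, in the units of the state.
- telemetry.get_obs(): the state, without advancing time (a new reading comes with each control period).
- vision.read_camera(name): name is "scene" or "top" or "wrist"; returns a dict with "pixels" (420x560x3 uint8, red, green, blue), "intrinsics" (3x3 intrinsics, pixels), "world_from_camera" (4x4, takes a point from camera to world coordinates); the wrist camera has in their place "T_tool_cam" (4x4, takes a point from camera to tool coordinates, whose origin is the TCP and whose axes are the tool frame's). Camera axes: x right, y up, looking along -z (the intrinsics and any distortion apply to the point x, -y, -z); pixel columns grow to the right and rows downward; lengths in m; the calibration is good to about 2 mm. A picture is of the moment at which its call begins: read the wrist's pose just before it. There is no depth.
- sign_off(): hands the job in, once; it reports no verdict.
The state is a dict: "time_s": time; "qpos": joint angles; "joint_velocities": joint speeds; "effort": joint torques, N m; "tool_pos": TCP position; "tool_rot": TCP orientation; "force": force on the tool from outside, world axes, zero at the start; "wrist_torque": the same for the moment, N m; "grip_width": finger opening in m.
Only numpy, scipy, OpenCV 4.12 (cv2) and the standard library are available. Lean on these libraries where they do the work, as an engineer would, in place of code of your own. Each camera call takes 0.05 s, during which the arm holds its last target.

## Working session

There is one attempt and no reset: what is moved stays moved. The work goes in short steps, Python scripts to look and compute and a tool call to move; the robot and the scene stay as the last step left them, time stands still between calls to the robot, and variables do not carry over. Pictures are saved under pics/ and viewed, and the job is handed in when it is done.

Besides the shell and the picture viewer there is one more tool, called as a command line: name --argument value ..., lists and objects as JSON in quotes. drive_tool: Moves the arm, as the interface text tells. Its arguments: {"type":"object","properties":{"offset":{"type":"array"},"angular":{"type":"array"},"fingers":{"type":"number"},"squeeze":{"type":"number"}},"required":["offset","angular"]}

```bash
mkdir -p pics; ls
cat > h.py <<'E'
import numpy as np, cv2
from cell import telemetry, vision, sign_off
def snap(n,f):
    r=vision.read_camera(n); cv2.imwrite('pics/'+f,cv2.cvtColor(r['pixels'],cv2.COLOR_RGB2BGR)); return r
E
python3 - <<'E'
from h import *
print(telemetry.get_obs())
for n in ['scene','top','wrist']:
    r=snap(n,n+'0.png'); np.savez(n+'0.npz',**{k:v for k,v in r.items()})
    print(n,{k:(np.round(v,4).tolist() if k!='pixels' else 0) for k,v in r.items()})
E
```

```text
pics
{'time_s': 0.0, 'qpos': array([71.3398912 , 18.43951469, -4.01472384, 83.17397469,  1.29681973,
       78.54046321, -3.25962054]), 'joint_velocities': array([-0.08624174, -0.04674957, -0.02998672,  0.00357924, -0.14113455,
        0.01960314, -0.06557379]), 'effort': array([ 1.10350327e-04, -4.91287351e+01, -4.03740825e-01, -3.12528241e+01,
       -6.37660269e-02,  4.36730019e-02,  1.88500258e-04]), 'tool_pos': array([ 0.21638966, -0.61236263,  0.22946436]), 'tool_rot': array([-175.93200723,   89.89111239,  113.53780696]), 'force': array([-0.29891841, -0.68447204,  0.49477336]), 'wrist_torque': array([ 0.00047274,  0.01274062, -0.00212299]), 'grip_width': 0.08741777922190695}
scene {'pixels': 0, 'intrinsics': [[480.0393, 0.0, 284.9165], [0.0, 480.0393, 212.3144], [0.0, 0.0, 1.0]], 'world_from_camera': [[-0.7945, -0.4227, 0.436, 0.9884], [0.6071, -0.568, 0.5557, 0.6159], [0.0127, 0.7062, 0.7079, 0.7944], [0.0, 0.0, 0.0, 1.0]]}
top {'pixels': 0, 'intrinsics': [[404.6134, 0.0, 284.9797], [0.0, 404.6134, 206.7483], [0.0, 0.0, 1.0]], 'world_from_camera': [[0.0285, 0.993, -0.1146, 0.4451], [-0.9995, 0.0295, 0.0074, 0.0343], [0.0108, 0.1144, 0.9934, 1.2206], [0.0, 0.0, 0.0, 1.0]]}
wrist {'pixels': 0, 'intrinsics': [[299.8907, 0.0, 283.2203], [0.0, 299.8907, 209.485], [0.0, 0.0, 1.0]], 'T_tool_cam': [[0.0005, 0.2626, -0.9649, -0.1542], [0.0002, 0.9649, 0.2626, 0.0735], [1.0, -0.0003, 0.0004, -0.0009], [0.0, 0.0, 0.0, 1.0]]}
```

View pics/scene0.png

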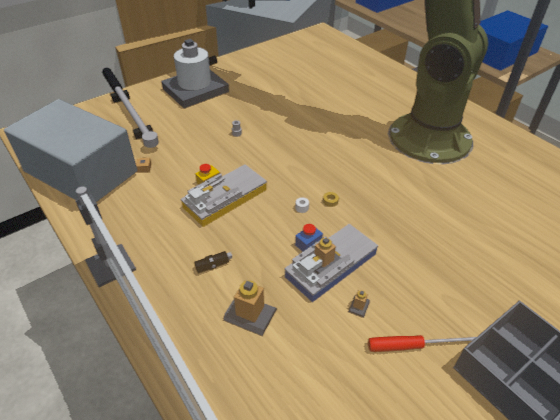

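View pics/top0.png

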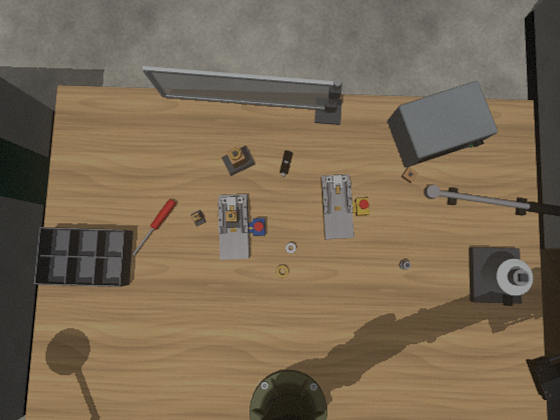

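View pics/wrist0.png

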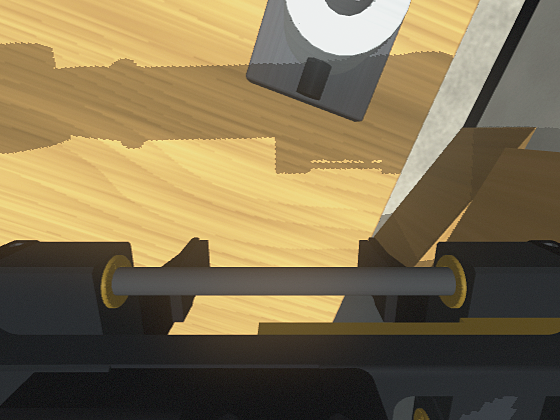

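The scene and top views show the blue rail (top px ~(235,227)) with the plate and the yellow rail (~(338,207)). Both aprons face the robot. Next I'll zoom in.

Run:
```python
from h import *
t=cv2.imread('pics/top0.png'); s=cv2.imread('pics/scene0.png')
cv2.imwrite('pics/topz.png',cv2.resize(t[150:280,190:390],None,fx=4,fy=4,interpolation=cv2.INTER_CUBIC))
cv2.imwrite('pics/scz.png',cv2.resize(s[150:310,170:390],None,fx=3.6,fy=3.6,interpolation=cv2.INTER_CUBIC))
```

```text
(no output)
```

View pics/topz.png

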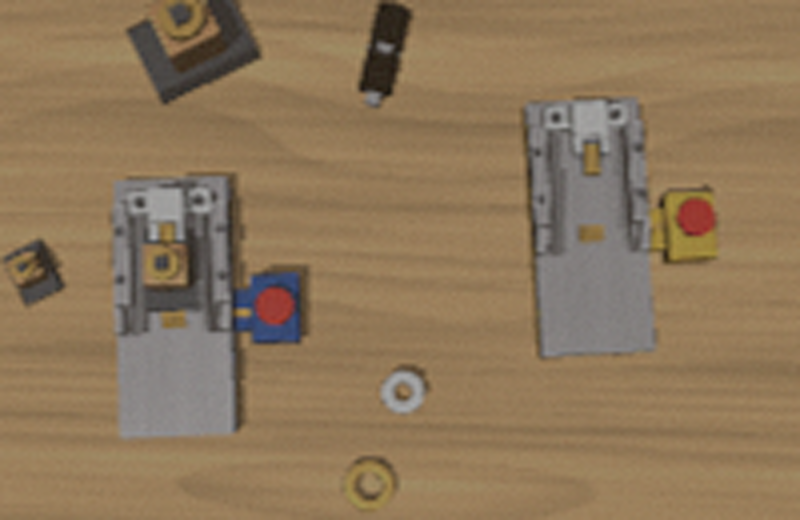

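View pics/scz.png

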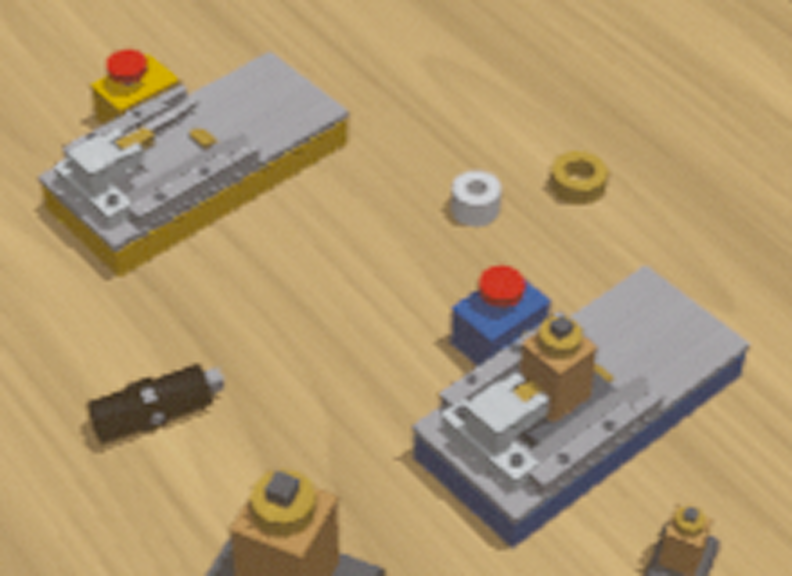

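```bash
cat >> h.py <<'E'
def ray(r,u,v,T=None):
    K=r['intrinsics'];T=r['world_from_camera'] if T is None else T
    d=np.array([(u-K[0,2])/K[0,0],-(v-K[1,2])/K[1,1],-1.]); return T[:3,3],T[:3,:3]@d
def cast(r,u,v,z,T=None):
    o,d=ray(r,u,v,T); return o+d*(z-o[2])/d[2]
def reds(img,amin=20):
    hsv=cv2.cvtColor(img,cv2.COLOR_RGB2HSV); m=((hsv[...,0]<6)|(hsv[...,0]>174))&(hsv[...,1]>150)&(hsv[...,2]>90)
    n,l,st,c=cv2.connectedComponentsWithStats(m.astype(np.uint8))
    return [(c[i],st[i][4]) for i in range(1,n) if st[i][4]>=amin]
E
python3 - <<'E'
from h import *
for n in ['top','scene']:
    r=dict(np.load(n+'0.npz'))
    for c,a in reds(r['pixels']): print(n,c,a,cast(r,*c,0.052).round(4))
r=dict(np.load('top0.npz'))
B={'blue':[(121,437),(236,431),(232,175),(112,180)],'yel':[(542,356),(655,349),(640,98),(526,103)]}
for k,p in B.items():
    P=np.array([cast(r,190+u/4,150+v/4,.03)[:2] for u,v in p]); print(k,P.round(4).tolist())
    print([np.linalg.norm(P[i]-P[(i+1)%4]).round(4) for i in range(4)])
    d=(P[3]-P[0]); e=P[2]-P[1]; f=P[0]-P[1];print(np.degrees([np.arctan2(d[1],d[0]),np.arctan2(e[1],e[0]),np.arctan2(-f[0],f[1])]))
r=dict(np.load('scene0.npz'))
# scene checks of apron corners near
B={'blue':[(645,268),(748,346)],'yel':[(270,54),(349,114)]}
for k,p in B.items(): print(k,[cast(r,170+u/3.6,150+v/3.6,.03).round(4) for u,v in p])
E
```

```text
top [162.72881356 213.51694915] 236 [0.5498 0.3784 0.052 ]
top [363.5 204. ] 60 [ 0.5948 -0.2031  0.052 ]
top [258.31147541 226.06557377] 61 [0.5215 0.101  0.052 ]
scene [204.62121212 167.53030303] 66 [ 0.5937 -0.2027  0.052 ]
scene [309.06 228.73] 100 [0.52   0.1026 0.052 ]
scene [396.53010033 341.9632107 ] 598 [0.5686 0.3994 0.052 ]
blue [[0.423, 0.2095], [0.4297, 0.126], [0.6181, 0.1363], [0.6117, 0.225]]
[np.float64(0.0838), np.float64(0.1887), np.float64(0.089), np.float64(0.1893)]
[4.69400444 3.11396238 4.59163315]
yel [[0.4907, -0.0964], [0.4982, -0.1794], [0.6855, -0.1665], [0.6791, -0.0812]]
[np.float64(0.0834), np.float64(0.1877), np.float64(0.0856), np.float64(0.189)]
[4.60791889 3.95121186 5.18151476]
blue [array([0.4272, 0.1302, 0.03  ]), array([0.4217, 0.2127, 0.03  ])]
yel [array([ 0.4964, -0.1758,  0.03  ]), array([ 0.4892, -0.0925,  0.03  ])]
```

```bash
cat >> h.py <<'E'
from scipy.spatial.transform import Rotation as Ro
def pose():
    o=telemetry.get_obs(); return o,np.array(o['tool_pos']),Ro.from_euler('xyz',o['tool_rot'],degrees=True)
def Rd(yaw,s=1):
    # tool x down, tool z along s*railY with rail yaw (deg)
    a=np.radians(yaw); z=s*np.array([-np.sin(a),np.cos(a),0]); x=np.array([0,0,-1.]); return Ro.from_matrix(np.column_stack([x,np.cross(z,x),z]))
def plan(p,R):
    o,t,C=pose(); off=C.inv().apply(np.array(p)-t); rv=(C.inv()*R).as_rotvec()
    print('t',round(o['time_s'],3),'tcp',t.round(4),'F',np.round(o['force'],2),'off',off.round(4).tolist(),'ang',rv.round(4).tolist(),'deg',np.degrees(np.linalg.norm(rv)).round(1),'w',round(o['grip_width'],4))
E
python3 - <<'E'
from h import *
o,t,C=pose(); print(C.as_matrix().round(3))
for s in (1,-1):
    print(Rd(4,s).as_matrix().round(3)); plan([.45,-.3,.26],Rd(4,s))
    plan([.5,.13,.2],Rd(4,s))
E
```

```text
[[-0.001  0.943  0.333]
 [ 0.001  0.333 -0.943]
 [-1.    -0.    -0.001]]
[[ 0.    -0.998 -0.07 ]
 [ 0.    -0.07   0.998]
 [-1.     0.     0.   ]]
t 0.15 tcp [ 0.2164 -0.6125  0.2297] F [0.07 0.65 0.35] off [-0.03, 0.3243, -0.2168] ang [-2.8716, -0.0004, -0.0021] deg 164.5 w 0.0873
t 0.15 tcp [ 0.2164 -0.6125  0.2297] F [0.07 0.65 0.35] off [0.0306, 0.5148, -0.6055] ang [-2.8716, -0.0004, -0.0021] deg 164.5 w 0.0873
[[ 0.     0.998  0.07 ]
 [ 0.     0.07  -0.998]
 [-1.     0.     0.   ]]
t 0.15 tcp [ 0.2164 -0.6125  0.2297] F [0.07 0.65 0.35] off [-0.03, 0.3243, -0.2168] ang [0.27, -0.0015, 0.0003] deg 15.5 w 0.0873
t 0.15 tcp [ 0.2164 -0.6125  0.2297] F [0.07 0.65 0.35] off [0.0306, 0.5148, -0.6055] ang [0.27, -0.0015, 0.0003] deg 15.5 w 0.0873
```

drive_tool --offset '[[-0.03,0.065,-0.043],[-0.03,0.13,-0.087],[-0.03,0.195,-0.13],[-0.03,0.26,-0.173],[-0.03,0.32,-0.23],[-0.02,0.36,-0.29],[-0.01,0.4,-0.35],[0,0.44,-0.41],[0,0.46,-0.47],[0,0.48,-0.53]]' --angular '[[0.03,0,0],[0.06,0,0],[0.09,0,0],[0.12,0,0],[0.15,0,0],[0.18,0,0],[0.21,0,0],[0.24,0,0],[0.27,0,0],[0.27,0,0]]'

```text
time_s: 1.4
tool_pos: [0.4795, -0.0622, 0.2352]
tool_rot: [-157.7, 89.9, 116.3]
force: [1.4, 0.3, -0.0]
grip_width: 0.0872
```

Run:
```python
from h import *
plan([.5,.13,.22],Rd(4,-1)); print(telemetry.get_obs()['qpos'].round(1))
```

```text
t 1.4 tcp [ 0.4795 -0.0622  0.2352] F [ 1.37  0.34 -0.01] off [0.0155, 0.0338, -0.1903] ang [-0.0002, -0.0014, 0.0006] deg 0.1 w 0.0872
[ 36.2  -1.  -31.2 104.5  -0.6  76.4 -80.9]
```

drive_tool --offset '[[0.0,0.01,-0.06],[0.01,0.02,-0.12],[0.015,0.034,-0.18],[0.0155,0.034,-0.19],[0.0155,0.034,-0.19]]' --angular '[[0,0,0],[0,0,0],[0,0,0],[0,0,0],[0,0,0]]' --fingers 1 --squeeze 10

```text
time_s: 2.02
tool_pos: [0.4999, 0.1299, 0.2197]
tool_rot: [-127.7, 89.9, 146.4]
force: [0.1, -1.3, -0.1]
grip_width: 0.0453
```

```bash
cat >> h.py <<'E'
def wsnap(f):
    o,t,C=pose(); r=snap('wrist',f); T=np.eye(4);T[:3,:3]=C.as_matrix();T[:3,3]=t
    r['world_from_camera']=T@r['T_tool_cam']; np.savez(f[:-4]+'.npz',**r); return r
E
python3 - <<'E'
from h import *
plan([.5,.13,.22],Rd(4,-1)); print(telemetry.get_obs()['qpos'].round(1))
r=wsnap('w1.png')
for c,a in reds(r['pixels']): print(c,a,cast(r,*c,.052))
E
```

```text
t 2.025 tcp [0.4999 0.1299 0.2197] F [ 0.06 -1.25 -0.09] off [-0.0003, 0.0001, -0.0001] ang [0.0015, -0.001, 0.0013] deg 0.1 w 0.0453
[  23.6    5.1  -43.   101.5    3.5   74.9 -106.1]
[ 60.90752243 128.02415459] 1449 [0.55598797 0.36659134 0.052     ]
[311.5307377  177.37704918] 488 [0.52330298 0.10250096 0.052     ]
```

View pics/w1.png

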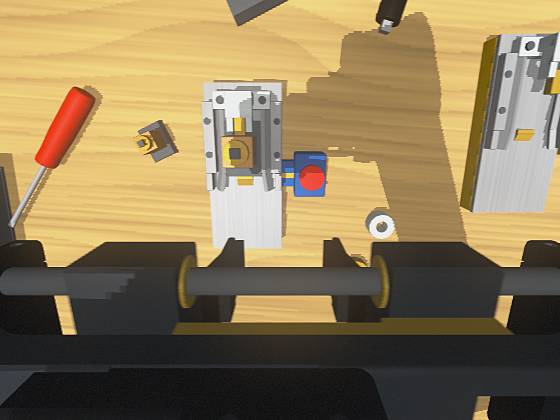

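Run:
```python
from h import *
plan([.5215,.102,.066],Rd(4,-1))
r=np.load('w1.npz'); cv2.imwrite('pics/w1z.png',cv2.resize(cv2.cvtColor(r['pixels'][70:260,180:340],cv2.COLOR_RGB2BGR),None,fx=3.1,fy=3.1,interpolation=cv2.INTER_CUBIC))
```

```text
t 2.075 tcp [0.5003 0.1283 0.2197] F [ 0.01 -0.37  0.15] off [0.1537, 0.0196, 0.0278] ang [-0.0012, -0.0004, 0.0012] deg 0.1 w 0.041
```

View pics/w1z.png

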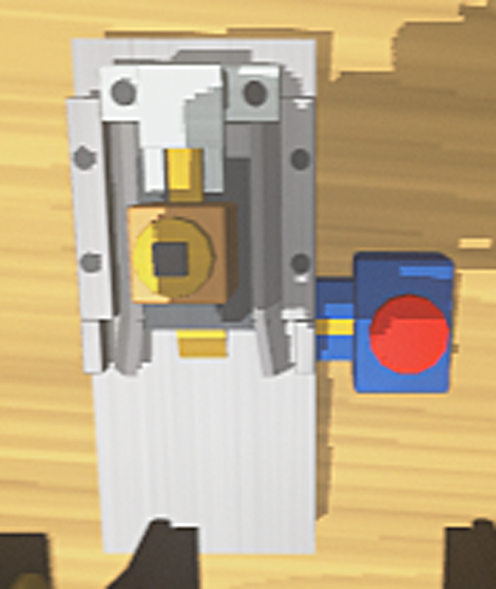

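```bash
cat >> h.py <<'E'
def railfit(r,px):
    # px corners: (-85,+42),(-85,-42),(105,-42),(105,42) at floor height; returns x,y,yaw
    P=np.array([cast(r,u,v,.03)[:2] for u,v in px]); M=np.array([[-.085,.042],[-.085,-.042],[.105,-.042],[.105,.042]])
    a,b=M-M.mean(0),P-P.mean(0); th=np.arctan2((a[:,0]*b[:,1]-a[:,1]*b[:,0]).sum(),(a*b).sum())
    Rm=np.array([[np.cos(th),-np.sin(th)],[np.sin(th),np.cos(th)]]); t=P.mean(0)-Rm@M.mean(0)
    res=P-(M@Rm.T+t); return t,np.degrees(th),res,Rm
E
python3 - <<'E'
from h import *
r=dict(np.load('w1.npz')); px=[(180+u/3.1,70+v/3.1) for u,v in [(105,552),(315,552),(315,40),(73,40)]]
t,y,res,Rm=railfit(r,px); print(t.round(4),y,(res*1e3).round(1).tolist(),'pad',(Rm@[.006,-.075]+t).round(4),'plate',(Rm@[.0365,0]+t).round(4))
r=dict(np.load('top0.npz'))
for q in ([(121,437),(236,431),(232,175),(112,180)],[(542,356),(655,349),(640,98),(526,103)]):
    t,y,res,Rm=railfit(r,[(190+u/4,150+v/4) for u,v in q]); print(t.round(4),y,(res*1e3).round(1).tolist(),'pad',(Rm@[.006,-.075]+t).round(4),'plate',(Rm@[.0365,0]+t).round(4))
E
```

```text
[0.5113 0.176 ] 3.9969017457417846 [[0.3, -0.2], [0.5, 0.3], [-0.4, 0.3], [-0.5, -0.5]] pad [0.5225 0.1016] plate [0.5477 0.1785]
[0.5106 0.1735] 3.981210785795611 [[0.1, 0.0], [0.9, 0.3], [-0.2, -2.6], [-0.8, 2.3]] pad [0.5218 0.0991] plate [0.5471 0.176 ]
[ 0.5784 -0.1316] 4.355614212833154 [[0.2, -0.2], [1.4, 0.5], [-0.8, -1.0], [-0.8, 0.6]] pad [ 0.5901 -0.206 ] plate [ 0.6148 -0.1289]
```

drive_tool --offset '[[0.06,0.02,0.028],[0.12,0.02,0.028],[0.15,0.02,0.028],[0.151,0.02,0.028],[0.151,0.02,0.028]]' --angular '[[0,0,0],[0,0,0],[0,0,0],[0,0,0],[0,0,0]]'

```text
time_s: 2.7
tool_pos: [0.5232, 0.1008, 0.0702]
tool_rot: [91.7, 89.9, 5.5]
force: [-0.6, 0.7, 1.2]
grip_width: 0.0009
```

drive_tool --offset '[[0.004,0,0],[0.008,0,0],[0.01,0,0],[0.012,0,0],[0.014,0,0],[0.0155,0,0],[0.0155,0,0]]' --angular '[[0,0,0],[0,0,0],[0,0,0],[0,0,0],[0,0,0],[0,0,0],[0,0,0]]'

```text
time_s: 3.58
tool_pos: [0.5234, 0.1008, 0.0547]
tool_rot: [90.2, 89.9, 4.1]
force: [0.9, -0.7, 2.2]
grip_width: 0.0007
```

Run:
```python
from h import *
plan([.5225,.1016,.055],Rd(4,-1)); r=snap('scene','s1.png')
cv2.imwrite('pics/s1z.png',cv2.resize(cv2.cvtColor(r['pixels'][150:310,170:390],cv2.COLOR_RGB2BGR),None,fx=3.6,fy=3.6,interpolation=cv2.INTER_CUBIC))
```

```text
t 3.575 tcp [0.5234 0.1008 0.0547] F [ 0.92 -0.67  2.19] off [-0.0003, -0.0009, -0.0009] ang [-0.0031, -0.0, -0.0013] deg 0.2 w 0.0007
```

View pics/s1z.png

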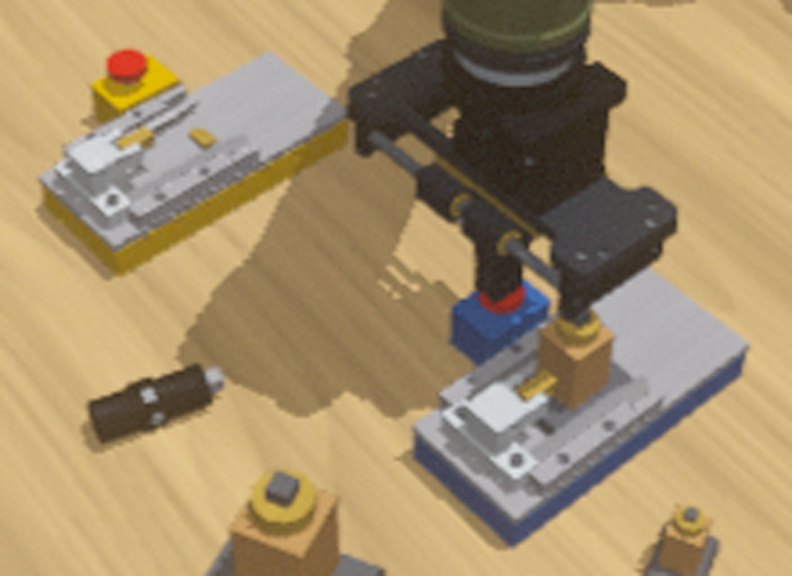

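The plate has visibly moved off the plunger (block at zoomed px ~(575,360)), so it's freed. I'll lift, open and measure the block.

drive_tool --offset '[[-0.05,0,0],[-0.1,0,-0.01],[-0.11,0,-0.06],[-0.11,0,-0.08],[-0.11,0,-0.08]]' --angular '[[0,0,0],[0,0,0],[0,0,0],[0,0,0],[0,0,0]]' --fingers -1

```text
time_s: 4.25
tool_pos: [0.5171, 0.1826, 0.1647]
tool_rot: [131.9, 89.9, 46.0]
force: [-0.4, -0.8, 0.8]
grip_width: 0.0426
```

Run:
```python
from h import *
plan([.5373,.1778,.057],Rd(4,-1)); r=wsnap('w2.png')
cv2.imwrite('pics/w2z.png',cv2.resize(cv2.cvtColor(r['pixels'][40:260,180:380],cv2.COLOR_RGB2BGR),None,fx=2.7,fy=2.7,interpolation=cv2.INTER_CUBIC))
```

```text
t 4.25 tcp [0.5171 0.1826 0.1647] F [-0.45 -0.84  0.84] off [0.1077, 0.0198, 0.0063] ang [0.0009, -0.0008, -0.0009] deg 0.1 w 0.0426
```

View pics/w2z.png

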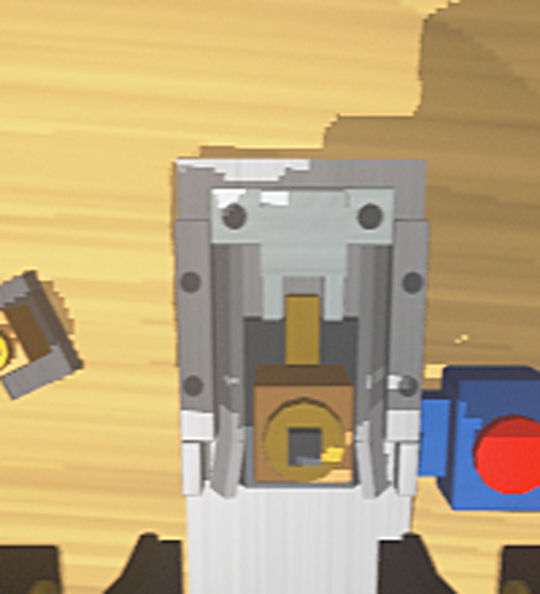

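Run:
```python
from h import *
r=dict(np.load('w2.npz'))
t0=np.array([.5113,.176]);a=np.radians(4);Rm=np.array([[np.cos(a),-np.sin(a)],[np.sin(a),np.cos(a)]])
for u,v,z in [(304,443,.101),(256,385,.084),(352,385,.084),(352,480,.084),(256,482,.084),(242,487,.04),(360,487,.04),(176,158,.03),(425,158,.03)]:
    p=cast(r,180+u/2.7,40+v/2.7,z); print(p.round(4),(Rm.T@(p[:2]-t0)*1e3).round(1))
plan([.536,.1776,.057],Rd(4,-1))
```

```text
[0.5356 0.1784 0.101 ] [24.4  0.7]
[0.5478 0.193  0.084 ] [37.6 14.4]
[0.5498 0.1649 0.084 ] [ 37.7 -13.8]
[0.5209 0.1621 0.084 ] [  8.6 -14.5]
[0.5182 0.1911 0.084 ] [ 7.9 14.6]
[0.5025 0.1964 0.04  ] [-7.4 20.9]
[0.5055 0.154  0.04  ] [ -7.3 -21.6]
[0.6133 0.2256 0.03  ] [105.2  42.4]
[0.6192 0.1421 0.03  ] [105.3 -41.3]
t 4.3 tcp [0.5174 0.1806 0.1642] F [ 0.08  0.29 -0.62] off [0.1073, 0.0183, 0.0042] ang [-0.0017, 0.0004, -0.0002] deg 0.1 w 0.0464
```

drive_tool --offset '[[0.0,0.017,0.004],[0.0,0.017,0.004],[0.0,0.017,0.004],[0.0,0.017,0.004],[0.03,0.017,0.004],[0.06,0.017,0.004],[0.09,0.017,0.004],[0.107,0.017,0.004],[0.107,0.017,0.004]]' --angular '[[0,0,0],[0,0,0],[0,0,0],[0,0,0],[0,0,0],[0,0,0],[0,0,0],[0,0,0],[0,0,0]]' --fingers -1

```text
time_s: 5.42
tool_pos: [0.5338, 0.1775, 0.0564]
tool_rot: [-72.1, 89.9, -158.2]
force: [0.4, 0.5, 0.2]
grip_width: 0.0868
```

Run:
```python
from h import *
plan([.5347,.1778,.057],Rd(4,-1))
```

```text
t 5.425 tcp [0.5338 0.1775 0.0564] F [0.39 0.49 0.21] off [-0.0006, 0.0009, -0.0002] ang [-0.0014, 0.0006, 0.0019] deg 0.1 w 0.0868
```

drive_tool --offset '[[0,0,0],[0,0,0],[0,0,0],[0,0,0],[0,0,0],[0,0,0],[0,0,0],[0,0,0]]' --angular '[[0,0,0],[0,0,0],[0,0,0],[0,0,0],[0,0,0],[0,0,0],[0,0,0],[0,0,0]]' --fingers 1 --squeeze 30

```text
time_s: 6.42
tool_pos: [0.5338, 0.1775, 0.0563]
tool_rot: [-72.5, 89.9, -158.6]
force: [0.1, -0.8, 0.1]
grip_width: 0.0296
```

Run:
```python
from h import *
a=np.radians(4);c=np.array([np.cos(a),np.sin(a),0])
o,t,C=pose()
for d in (.03,.08): plan(t-d*c,Rd(4,-1))
```

```text
t 6.425 tcp [0.5338 0.1775 0.0563] F [ 0.08 -0.81  0.11] off [0.0001, -0.03, 0.0] ang [-0.0015, 0.0006, 0.002] deg 0.1 w 0.0296
t 6.425 tcp [0.5338 0.1775 0.0563] F [ 0.08 -0.81  0.11] off [0.0002, -0.08, 0.0001] ang [-0.0015, 0.0006, 0.002] deg 0.1 w 0.0296
```

drive_tool --offset '[[0,-0.003,0],[0,-0.009,0],[0,-0.017,0],[0,-0.026,0],[0,-0.035,0],[0,-0.045,0],[0,-0.055,0],[0,-0.065,0],[0,-0.074,0],[0,-0.075,0]]' --angular '[[0,0,0],[0,0,0],[0,0,0],[0,0,0],[0,0,0],[0,0,0],[0,0,0],[0,0,0],[0,0,0],[0,0,0]]'

```text
time_s: 7.68
tool_pos: [0.4581, 0.1722, 0.0564]
tool_rot: [-61.6, 89.8, -147.6]
force: [-0.6, -0.7, -2.9]
grip_width: 0.0297
```

Run:
```python
from h import *
t0=np.array([.5113,.176]);a=np.radians(4);Rm=np.array([[np.cos(a),-np.sin(a)],[np.sin(a),np.cos(a)]])
o,t,C=pose(); print(o['force'].round(1),o['grip_width'],(Rm.T@(t[:2]-t0)*1e3).round(1))
r=wsnap('w3.png')
```

```text
[-0.6 -0.7 -2.9] 0.029742530308251233 [-53.3  -0.1]
```

View pics/w3.png

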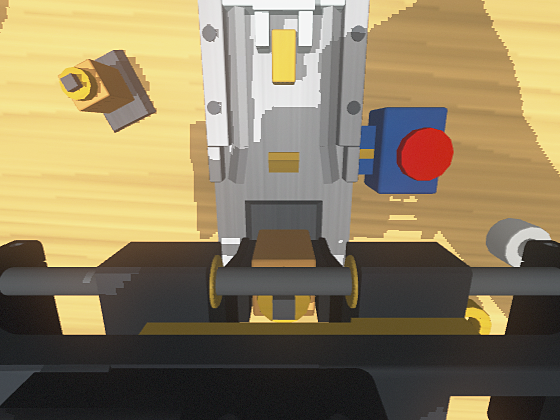

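drive_tool --offset '[[-0.015,0,0],[-0.045,0,0],[-0.09,0,0.02],[-0.13,0.005,0.07],[-0.14,0.015,0.12],[-0.14,0.025,0.17],[-0.14,0.035,0.22],[-0.14,0.04,0.27],[-0.14,0.04,0.305],[-0.14,0.04,0.305]]' --angular '[[0,0,0],[0,0,0],[0,0,0],[0,0,0],[0,0,0],[0,0,0],[0,0,0],[0,0,0],[0,0,0],[0,0,0]]'

```text
time_s: 8.98
tool_pos: [0.5192, -0.1334, 0.1968]
tool_rot: [-58.5, 89.8, -144.9]
force: [-0.5, -0.1, -5.1]
grip_width: 0.0299
```

Run:
```python
from h import *
plan([.528,-.135,.16],Rd(4,-1)); print(telemetry.get_obs()['joint_velocities'].round(1))
r=wsnap('w4.png')
cv2.imwrite('pics/w4z.png',cv2.resize(cv2.cvtColor(r['pixels'][30:300,190:390],cv2.COLOR_RGB2BGR),None,fx=2.2,fy=2.2,interpolation=cv2.INTER_CUBIC))
```

```text
t 8.975 tcp [ 0.5192 -0.1334  0.1968] F [-0.54 -0.11 -5.08] off [0.0368, 0.0088, 0.0021] ang [-0.0076, 0.0018, 0.0029] deg 0.5 w 0.0299
[-2.  -1.  -3.6  1.1 -2.8  0.2 -1.1]
```

View pics/w4z.png

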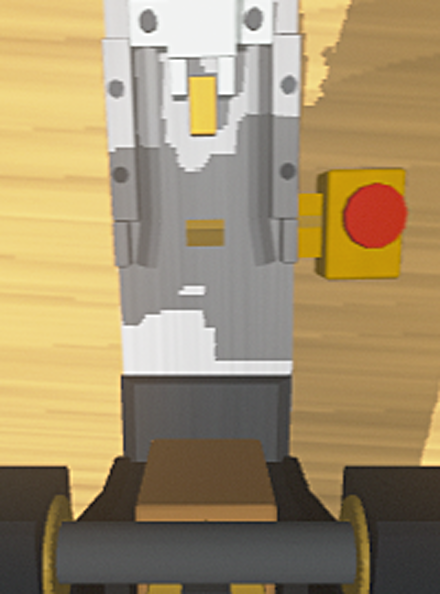

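Run:
```python
from h import *
from scipy.spatial.transform import Rotation
def fit(M,P):
    a,b=M-M.mean(0),P-P.mean(0); th=np.arctan2((a[:,0]*b[:,1]-a[:,1]*b[:,0]).sum(),(a*b).sum())
    Rm=np.array([[np.cos(th),-np.sin(th)],[np.sin(th),np.cos(th)]]); t=P.mean(0)-Rm@M.mean(0); return t,np.degrees(th),P-(M@Rm.T+t)
def scr(img,x0,y0,f,pts):  # refine dark hole centroid
    out=[]
    g=cv2.cvtColor(img,cv2.COLOR_RGB2GRAY).astype(float)
    for u,v in pts:
        u,v=x0+u/f,y0+v/f; ui,vi=int(round(u)),int(round(v)); w=g[vi-5:vi+6,ui-5:ui+6]
        k=np.clip(np.median(w)-12-w,0,None); yy,xx=np.mgrid[-5:6,-5:6]; k*=(xx**2+yy**2<=20)
        out.append((ui+(k*xx).sum()/k.sum(),vi+(k*yy).sum()/k.sum()) if k.sum()>0 else (u,v))
        print((u,v),np.round(out[-1],2))
    return out
rb=dict(np.load('w2.npz')); ry=dict(np.load('w4.npz'))
t0=np.array([.5113,.176]);a=np.radians(4);Rm=np.array([[np.cos(a),-np.sin(a)],[np.sin(a),np.cos(a)]])
pb=scr(rb['pixels'],180,40,2.7,[(190,282),(411,282),(192,385),(408,385)])
MB=np.array([Rm.T@(cast(rb,u,v,.044)[:2]-t0) for u,v in pb]); print('blue screws',(MB*1e3).round(1).tolist())
py=scr(ry['pixels'],190,30,2.2,[(116,88),(288,86),(120,174),(288,171)])
PY=np.array([cast(ry,u,v,.044)[:2] for u,v in py])
# symmetrised model
sx=[MB[:2,0].mean(),MB[2:,0].mean()]; sy=(abs(MB[:,1])).mean()
M=np.array([[sx[0],sy],[sx[0],-sy],[sx[1],sy],[sx[1],-sy]])
t,th,res=fit(M,PY); print('yel',t.round(4),th,(res*1e3).round(1).tolist())
# add apron edge points check & pad
R2=lambda th:np.array([[np.cos(np.radians(th)),-np.sin(np.radians(th))],[np.sin(np.radians(th)),np.cos(np.radians(th))]])
for u,v,z in [(122,350,.03),(121,275,.03),(293,350,.03),(295,275,.03)]:
    print((R2(th).T@(cast(ry,190+u/2.2,30+v/2.2,z)[:2]-t)*1e3).round(1))
for c,ar in reds(ry['pixels']): print('pad',(R2(th).T@(cast(ry,*c,.052)[:2]-t)*1e3).round(1))
for c,ar in reds(rb['pixels']): print('padblue',(Rm.T@(cast(rb,*c,.052)[:2]-t0)*1e3).round(1))
```

```text
(250.37037037037038, 144.44444444444446) [249.97 144.05]
(332.2222222222222, 144.44444444444446) [332.27 144.24]
(251.1111111111111, 182.59259259259258) [250.98 182.48]
(331.1111111111111, 182.59259259259258) [331.16 183.49]
blue screws [[65.5, 37.6], [65.4, -36.2], [30.6, 37.7], [29.8, -36.7]]
(242.72727272727272, 70.0) [242.25  69.87]
(320.9090909090909, 69.0909090909091) [320.71  68.21]
(244.54545454545453, 109.09090909090908) [244.18 109.  ]
(320.9090909090909, 107.72727272727272) [320.27 107.41]
yel [ 0.5798 -0.128 ] 4.701569668180987 [[-0.1, -0.2], [-0.2, 0.1], [0.2, -0.1], [0.2, 0.1]]
[-51.7  41.8]
[-15.   40.3]
[-53.3 -42.9]
[-16.7 -43.3]
pad [ 10.7 -74.3]
pad [-37.4 234. ]
padblue [ 60.1 187.2]
padblue [  8.4 -72.1]
```

Run:
```python
from h import *
r=dict(np.load('w4.npz')); g=cv2.cvtColor(r['pixels'],cv2.COLOR_RGB2HSV)[...,1].astype(float)
for lo,hi,rng,name in [(235,255,range(152,198,2),'L'),(312,332,range(152,198,2),'R')]:
    P=[]
    for v in rng:
        row=cv2.GaussianBlur(g[v:v+1],(5,1),1)[0,lo:hi]; d=abs(np.gradient(row)); i=d.argmax()
        if 0<i<len(d)-1:
            den=d[i-1]-2*d[i]+d[i+1]; i=i+.5*(d[i-1]-d[i+1])/den if den else i
        P.append(cast(r,lo+i,v,.03)[:2])
    P=np.array(P); vx,vy,x,y=cv2.fitLine(P.astype(np.float32),cv2.DIST_HUBER,0,.0003,.0003).ravel(); 
    if vx<0: vx,vy=-vx,-vy
    print(name,np.degrees(np.arctan2(vy,vx)).round(2),'y at x=.54',(y+(.54-x)*vy/vx).round(4), P[[0,-1]].round(4).tolist())
th=np.radians(4.5);print(-.128+(.54-.5798)*np.tan(th), 42/np.cos(th))
```

```text
L 3.53 y at x=.54 -0.0894 [[0.5645, -0.0873], [0.5172, -0.0908]]
R 4.87 y at x=.54 -0.1737 [[0.5698, -0.1711], [0.5224, -0.1754]]
-0.1311323279316198 42.12987233627867
```

View pics/w4.png

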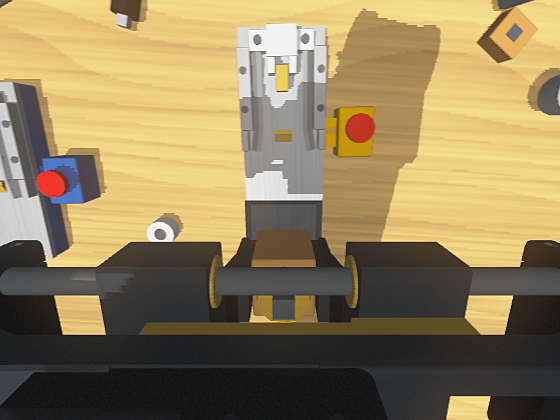

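Run:
```python
from h import *
plan([.5308,-.1321,.063],Rd(4.3,-1))
```

```text
t 9.025 tcp [ 0.5194 -0.1306  0.1969] F [ 0.81 -0.45 -3.81] off [0.1339, 0.0116, 0.0023] ang [-0.0096, 0.0002, 0.0026] deg 0.6 w 0.0297
```

drive_tool --offset '[[0,0.011,0.002],[0.04,0.0115,0.0025],[0.08,0.0115,0.0025],[0.115,0.0115,0.0025],[0.13,0.0115,0.0025],[0.134,0.0115,0.0025],[0.134,0.0115,0.0025]]' --angular '[[-0.008,0,0.002],[-0.009,0,0.002],[-0.009,0,0.002],[-0.009,0,0.002],[-0.009,0,0.002],[-0.009,0,0.002],[-0.009,0,0.002]]'

```text
time_s: 9.9
tool_pos: [0.5318, -0.1322, 0.064]
tool_rot: [58.3, 89.9, -27.4]
force: [-0.2, -0.5, -3.5]
grip_width: 0.0301
```

Run:
```python
from h import *
plan([.5308,-.1321,.0565],Rd(4.3,-1))
r=wsnap('w5.png')
```

```text
t 9.9 tcp [ 0.5318 -0.1322  0.064 ] F [-0.16 -0.46 -3.46] off [0.0075, -0.001, -0.0002] ang [-0.0001, 0.0008, -0.0013] deg 0.1 w 0.0301
```

View pics/w5.png

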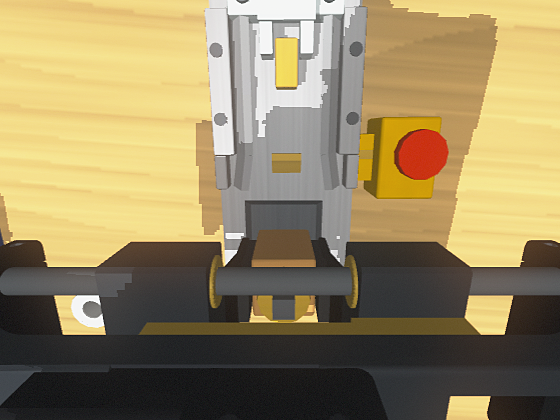

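Run:
```python
from h import *
def cen(r,pts):
    g=cv2.cvtColor(r['pixels'],cv2.COLOR_RGB2GRAY).astype(float); out=[]
    for u,v in pts:
        w=g[v-7:v+8,u-7:u+8]; k=np.clip(np.median(w)-12-w,0,None); yy,xx=np.mgrid[-7:8,-7:8]; k*=(xx**2+yy**2<=40)
        out.append((u+(k*xx).sum()/k.sum(),v+(k*yy).sum()/k.sum()))
    return out
for f,pts,th in (('w3',[(212,107),(354,107),(209,34),(358,34)],4.0),('w5',[(220,119),(353,118),(216,49),(356,48)],4.3)):
    r=dict(np.load(f+'.npz')); q=cen(r,pts); P=np.array([cast(r,u,v,.044)[:2] for u,v in q])
    T=r['world_from_camera']@np.linalg.inv(r['T_tool_cam']); a=-T[:3,2][:2]; b=T[:3,1][:2] # lateral(+y), along
    rel=P-T[:2,3]
    print(f,np.round(q,1).tolist(),'lat',(rel@a*1e3).round(1),'along',(rel@b*1e3).round(1),'mid',((rel@a)[:2].mean()*1e3).round(2),((rel@a)[2:].mean()*1e3).round(2))
r=dict(np.load('w5.npz'));im=cv2.cvtColor(r['pixels'],cv2.COLOR_RGB2BGR)
im3=cv2.imread('pics/w3.png')
cv2.imwrite('pics/cmp.png',np.hstack([cv2.resize(i[0:250,190:390],None,fx=2,fy=2,interpolation=cv2.INTER_CUBIC) for i in (im3,im)]))
```

```text
w3 [[209.6, 104.6], [349.6, 103.4], [207.8, 38.9], [357.6, 35.5]] lat [ 40.  -33.4  38.9 -35.6] along [ 85.   85.6 115.9 117.4] mid 3.28 1.67
w5 [[221.7, 118.8], [349.1, 113.9], [216.1, 46.8], [350.0, 46.8]] lat [ 35.6 -35.2  36.6 -33.7] along [ 78.1  80.8 114.3 114.4] mid 0.23 1.47
```

View pics/cmp.png

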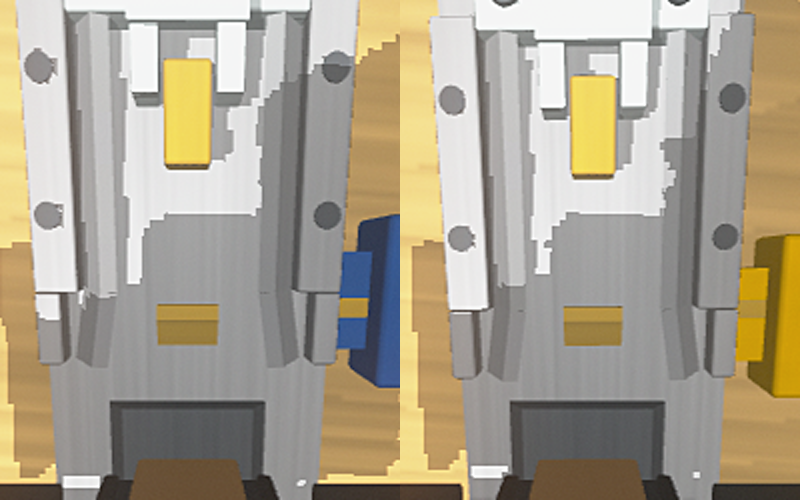

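Compared with the blue view, the yellow rail's midline (screw pairs and nose) sits ~2.7 px right of the plate's, i.e. ~1.7 mm towards −y. Yaw agrees. I'll shift that much and set the plate down.

drive_tool --offset '[[0,0,0.0017],[0.004,0,0.0017],[0.006,0,0.0017],[0.007,0,0.0017],[0.007,0,0.0017]]' --angular '[[0,0,0],[0,0,0],[0,0,0],[0,0,0],[0,0,0]]'

```text
time_s: 10.58
tool_pos: [0.532, -0.134, 0.0571]
tool_rot: [57.8, 89.9, -27.9]
force: [-0.2, -0.3, -4.0]
grip_width: 0.0297
```

Run:
```python
from h import *
plan([.5308,-.1321,.0565],Rd(4.3,-1))
```

```text
t 10.575 tcp [ 0.532  -0.134   0.0571] F [-0.23 -0.26 -3.97] off [0.0006, -0.001, -0.002] ang [-0.0003, 0.0009, -0.0015] deg 0.1 w 0.0297
```

Still carrying the weight (−4 N). I'll go down a little further until contact.

drive_tool --offset '[[0.0005,0,0],[0.001,0,0],[0.001,0,0]]' --angular '[[0,0,0],[0,0,0],[0,0,0]]'

```text
time_s: 10.95
tool_pos: [0.5322, -0.134, 0.0564]
tool_rot: [58.5, 89.9, -27.2]
force: [-1.0, 0.3, -1.3]
grip_width: 0.0297
```

Run:
```python
from h import *
plan([.5308,-.1321,.0565],Rd(4.3,-1)); r=wsnap('w6.png'); plan([.5308,-.1321,.0565],Rd(4.3,-1))
cv2.imwrite('pics/w6z.png',cv2.resize(cv2.cvtColor(r['pixels'][0:250,190:390],cv2.COLOR_RGB2BGR),None,fx=2.3,fy=2.3,interpolation=cv2.INTER_CUBIC))
```

```text
t 10.95 tcp [ 0.5322 -0.134   0.0564] F [-1.02  0.26 -1.26] off [-0.0001, -0.0012, -0.002] ang [-0.0002, 0.0011, -0.0017] deg 0.1 w 0.0297
t 11.0 tcp [ 0.5322 -0.134   0.0564] F [-0.4  -1.28 -1.91] off [-0.0001, -0.0012, -0.002] ang [-0.0002, 0.0011, -0.0018] deg 0.1 w 0.03
```

View pics/w6z.png

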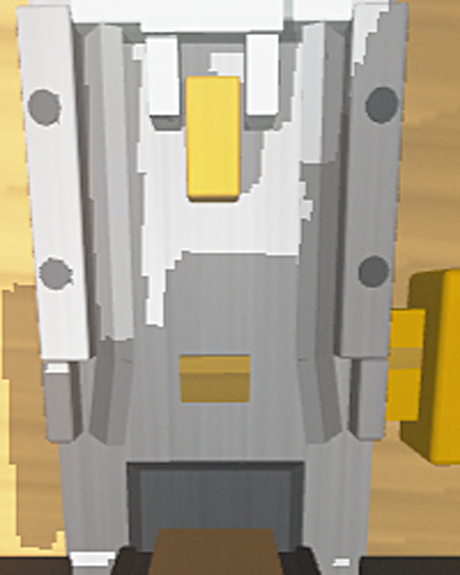

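Aligned: plate centre at zoomed px 215, nose at 214.5, screws at 212.5–214.5. I'll start sliding in gently.

drive_tool --offset '[[0,0.003,0],[0,0.007,0],[0,0.011,0],[0,0.015,0],[0,0.018,0],[0,0.02,0],[0,0.02,0]]' --angular '[[0,0,0],[0,0,0],[0,0,0],[0,0,0],[0,0,0],[0,0,0],[0,0,0]]'

```text
time_s: 11.88
tool_pos: [0.5523, -0.1325, 0.0565]
tool_rot: [62.7, 89.9, -23.0]
force: [0.7, 0.5, -2.9]
grip_width: 0.0296
```

```bash
cat >> h.py <<'E'
def fr():
    o,t,C=pose(); f=C.inv().apply(o['force']); m=C.inv().apply(o['wrist_torque']); print('toolF(down,along,-lat)',f.round(2),'M',m.round(3),'z',t[2].round(4),t.round(4),o['grip_width'].round(4),o['time_s'])
E
python3 -c "
from h import *
fr()"
```

```text
Traceback (most recent call last):
  File "h.py", line 33, in fr
    o,t,C=pose(); f=C.inv().apply(o['force']); m=C.inv().apply(o['wrist_torque']); print('toolF(down,along,-lat)',f.round(2),'M',m.round(3),'z',t[2].round(4),t.round(4),o['grip_width'].round(4),o['time_s'])
                                                                                                                                                                         ^^^^^^^^^^^^^^^^^^^^^
AttributeError: 'float' object has no attribute 'round'
```

drive_tool --offset '[[0,0.003,0],[0,0.006,0],[0,0.009,0],[0,0.012,0],[0,0.015,0],[0,0.015,0]]' --angular '[[0,0,0],[0,0,0],[0,0,0],[0,0,0],[0,0,0],[0,0,0]]' --squeeze 35

```text
time_s: 12.62
tool_pos: [0.5678, -0.1313, 0.0565]
tool_rot: [70.7, 89.8, -15.0]
force: [-0.0, -0.1, -2.2]
grip_width: 0.0294
```

```bash
sed -i "s/o\['grip_width'\].round(4)/round(float(o['grip_width']),4)/" h.py; python3 -c "
from h import *
fr()"
```

```text
toolF(down,along,-lat) [ 2.17 -0.03  0.11] M [-0.038 -0.     0.164] z 0.0565 [ 0.5678 -0.1313  0.0565] 0.0294 12.625
```

drive_tool --offset '[[0,0.002,0],[0,0.004,0],[0,0.006,0],[0,0.008,0],[0,0.01,0],[0,0.012,0],[0,0.014,0],[0,0.015,0]]' --angular '[[0,0,0],[0,0,0],[0,0,0],[0,0,0],[0,0,0],[0,0,0],[0,0,0],[0,0,0]]'

```text
time_s: 13.62
tool_pos: [0.5829, -0.1301, 0.0566]
tool_rot: [72.2, 89.8, -13.5]
force: [-0.7, 0.3, -2.6]
grip_width: 0.0296
```

```bash
python3 -c "
from h import *
fr()
r=wsnap('w7.png')"
```

```text
toolF(down,along,-lat) [ 2.59 -0.72 -0.32] M [ 0.006  0.002 -0.114] z 0.0566 [ 0.5829 -0.1301  0.0566] 0.0296 13.625
```

View pics/w7.png

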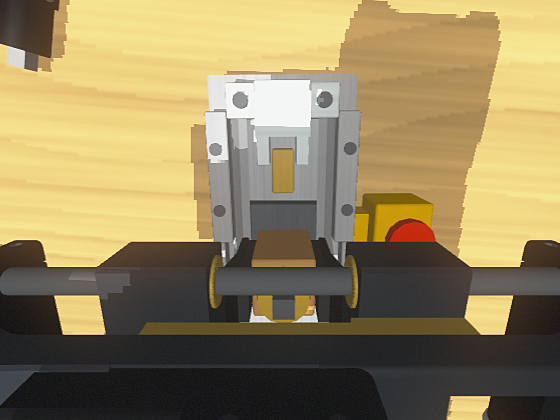

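drive_tool --offset '[[0,0.002,0],[0,0.004,0],[0,0.006,0],[0,0.008,0],[0,0.01,0],[0,0.01,0]]' --angular '[[0,0,0],[0,0,0],[0,0,0],[0,0,0],[0,0,0],[0,0,0]]'

```text
time_s: 14.42
tool_pos: [0.5934, -0.1293, 0.0567]
tool_rot: [76.1, 89.8, -9.6]
force: [1.1, 0.4, -3.1]
grip_width: 0.0298
```

```bash
python3 -c "
from h import *
fr()"
```

```text
toolF(down,along,-lat) [ 3.07  1.12 -0.32] M [0.01  0.046 0.061] z 0.0567 [ 0.5934 -0.1293  0.0567] 0.0298 14.425
```

drive_tool --offset '[[0,0.0015,0],[0,0.003,0],[0,0.0045,0],[0,0.006,0],[0,0.006,0]]' --angular '[[0,0,0],[0,0,0],[0,0,0],[0,0,0],[0,0,0]]'

```text
time_s: 15.05
tool_pos: [0.5997, -0.1288, 0.0568]
tool_rot: [77.6, 89.8, -8.1]
force: [0.5, 0.4, -2.8]
grip_width: 0.0299
```

```bash
python3 -c "
from h import *
fr()
r=wsnap('w8.png')"
```

```text
toolF(down,along,-lat) [ 2.84  0.48 -0.42] M [ 0.043  0.064 -0.002] z 0.0568 [ 0.5997 -0.1288  0.0568] 0.0299 15.05
```

View pics/w8.png

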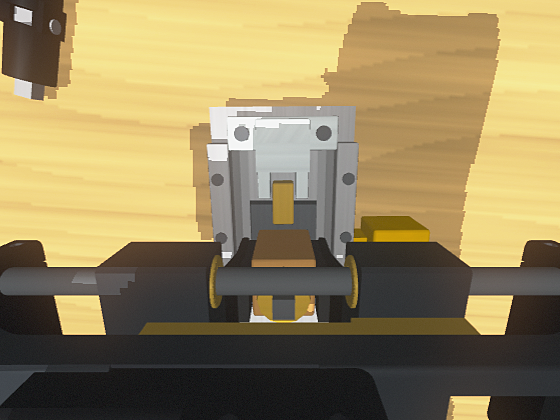

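drive_tool --offset '[[0,0.0015,0],[0,0.003,0],[0,0.0045,0],[0,0.006,0],[0,0.007,0],[0,0.008,0],[0,0.008,0]]' --angular '[[0,0,0],[0,0,0],[0,0,0],[0,0,0],[0,0,0],[0,0,0],[0,0,0]]'

```text
time_s: 15.98
tool_pos: [0.6078, -0.1282, 0.0569]
tool_rot: [78.8, 89.7, -6.9]
force: [-0.2, -0.2, -2.5]
grip_width: 0.0299
```

```bash
python3 -c "
from h import *
fr()
r=wsnap('w9.png')"
```

```text
toolF(down,along,-lat) [ 2.54 -0.21  0.17] M [-0.072  0.069 -0.112] z 0.0569 [ 0.6078 -0.1282  0.0569] 0.0299 15.975
```

View pics/w9.png

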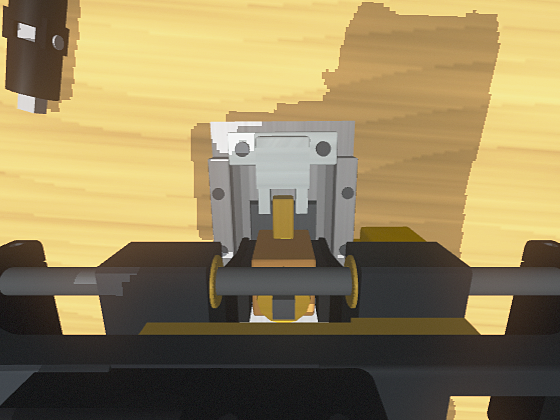

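drive_tool --offset '[[0,0.001,0],[0,0.002,0],[0,0.003,0],[0,0.004,0],[0,0.005,0],[0,0.006,0],[0,0.006,0]]' --angular '[[0,0,0],[0,0,0],[0,0,0],[0,0,0],[0,0,0],[0,0,0],[0,0,0]]'

```text
time_s: 16.9
tool_pos: [0.6134, -0.1278, 0.0565]
tool_rot: [78.0, 89.8, -7.7]
force: [-4.0, -0.3, -3.1]
grip_width: 0.0299
```

```bash
python3 -c "
from h import *
fr()"
```

```text
toolF(down,along,-lat) [ 3.11 -4.05 -0.03] M [-0.029  0.016 -1.093] z 0.0565 [ 0.6134 -0.1278  0.0565] 0.0299 16.9
```

Plunger felt (4 N). I'll keep going slowly.

drive_tool --offset '[[0,0.001,0],[0,0.002,0],[0,0.003,0],[0,0.004,0],[0,0.005,0],[0,0.005,0]]' --angular '[[0,0,0],[0,0,0],[0,0,0],[0,0,0],[0,0,0],[0,0,0]]'

```text
time_s: 17.65
tool_pos: [0.6181, -0.1274, 0.0565]
tool_rot: [75.7, 89.8, -10.0]
force: [-5.7, -0.2, -2.0]
grip_width: 0.0296
```

```bash
python3 -c "
from h import *
fr()"
```

```text
toolF(down,along,-lat) [ 1.96 -5.75 -0.22] M [ 0.03   0.071 -1.237] z 0.0565 [ 0.6181 -0.1274  0.0565] 0.0296 17.65
```

drive_tool --offset '[[0,0.001,0],[0,0.002,0],[0,0.003,0],[0,0.0035,0],[0,0.0035,0]]' --angular '[[0,0,0],[0,0,0],[0,0,0],[0,0,0],[0,0,0]]'

```text
time_s: 18.27
tool_pos: [0.6211, -0.1271, 0.0565]
tool_rot: [67.6, 89.9, -18.1]
force: [-5.7, -1.0, -1.5]
grip_width: 0.0297
```

```bash
python3 -c "
from h import *
fr()
r=wsnap('w10.png')"
```

```text
toolF(down,along,-lat) [ 1.45 -5.76  0.54] M [-0.074  0.027 -1.357] z 0.0565 [ 0.6211 -0.1271  0.0565] 0.0297 18.275
```

View pics/w10.png

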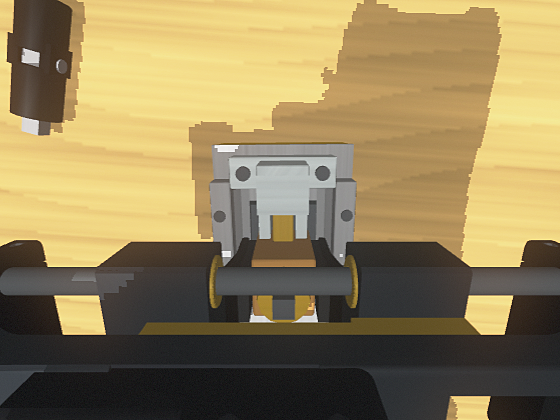

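Run:
```python
from h import *
L=[]
for f in ('w9','w10'):
    im=cv2.imread(f'pics/{f}.png')[110:335,195:370]; L.append(cv2.resize(im,None,fx=2.25,fy=2.25,interpolation=cv2.INTER_CUBIC))
cv2.imwrite('pics/cmp2.png',np.hstack(L))
```

```text
(no output)
```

View pics/cmp2.png

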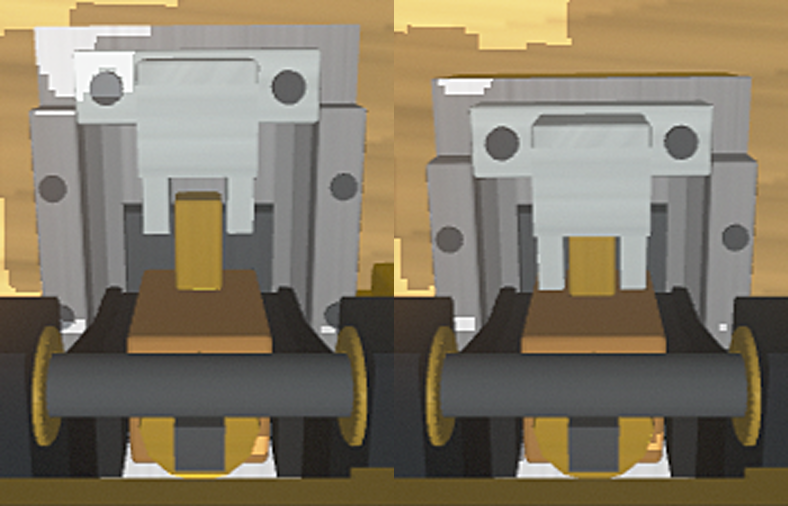

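drive_tool --offset '[[0,0.0007,0],[0,0.0014,0],[0,0.0018,0],[0,0.0018,0]]' --angular '[[0,0,0],[0,0,0],[0,0,0],[0,0,0]]' --squeeze 45

```text
time_s: 18.82
tool_pos: [0.6222, -0.127, 0.0564]
tool_rot: [3.7, 90.0, -82.0]
force: [-6.9, -0.1, -1.0]
grip_width: 0.0296
```

```bash
python3 -c "
from h import *
fr()"
```

```text
toolF(down,along,-lat) [ 0.98 -6.88 -0.43] M [ 0.076  0.081 -1.47 ] z 0.0564 [ 0.6222 -0.127   0.0564] 0.0296 18.825
```

drive_tool --offset '[[0,0.0007,0],[0,0.0014,0],[0,0.002,0],[0,0.002,0]]' --angular '[[0,0,0],[0,0,0],[0,0,0],[0,0,0]]'

```text
time_s: 19.32
tool_pos: [0.6235, -0.1269, 0.0564]
tool_rot: [-74.1, 89.9, -159.8]
force: [-6.8, -0.5, -1.1]
grip_width: 0.0298
```

```bash
python3 -c "
from h import *
fr()"
```

```text
toolF(down,along,-lat) [ 1.13 -6.86 -0.01] M [-0.014  0.058 -1.536] z 0.0564 [ 0.6235 -0.1269  0.0564] 0.0298 19.325
```

drive_tool --offset '[[0,0.0007,0],[0,0.0014,0],[0,0.002,0],[0,0.002,0]]' --angular '[[0,0,0],[0,0,0],[0,0,0],[0,0,0]]'

```text
time_s: 19.82
tool_pos: [0.6236, -0.1269, 0.0564]
tool_rot: [-85.7, 89.7, -171.4]
force: [-9.7, -0.8, 1.6]
grip_width: 0.0299
```

```bash
python3 -c "
from h import *
fr()
r=snap('scene','s2.png')
cv2.imwrite('pics/s2z.png',cv2.resize(cv2.cvtColor(r['pixels'][130:240,160:300],cv2.COLOR_RGB2BGR),None,fx=5,fy=5,interpolation=cv2.INTER_CUBIC))"
```

```text
toolF(down,along,-lat) [-1.58 -9.76  0.09] M [-0.043  0.221 -2.186] z 0.0564 [ 0.6236 -0.1269  0.0564] 0.0299 19.825
```

View pics/s2z.png

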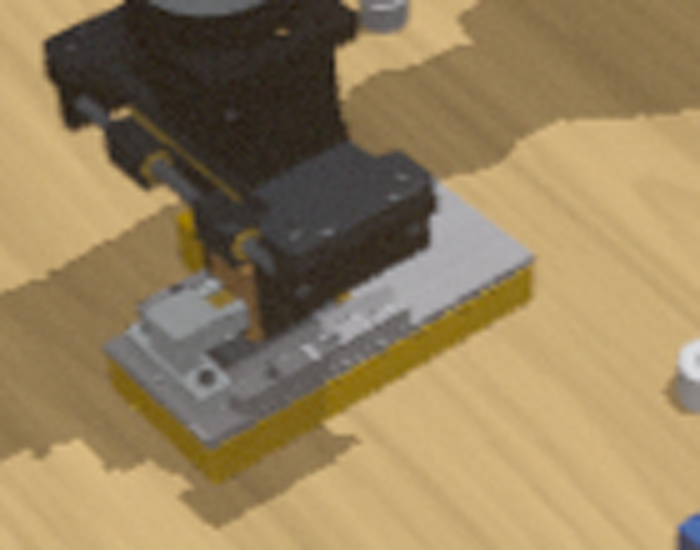

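Hard stop felt: no travel and force rises to 9.8 N. I'll back off gently and feel whether the catch holds the tail.

drive_tool --offset '[[0,-0.0007,0],[0,-0.0014,0],[0,-0.002,0],[0,-0.002,0]]' --angular '[[0,0,0],[0,0,0],[0,0,0],[0,0,0]]'

```text
time_s: 20.38
tool_pos: [0.6213, -0.1271, 0.0565]
tool_rot: [-85.8, 89.6, -171.5]
force: [-6.1, -0.2, -1.9]
grip_width: 0.0297
```

```bash
python3 -c "
from h import *
fr()"
```

```text
toolF(down,along,-lat) [ 1.95 -6.07 -0.3 ] M [-0.003  0.064 -1.254] z 0.0565 [ 0.6213 -0.1271  0.0565] 0.0297 20.375
```

drive_tool --offset '[[0,-0.0006,0],[0,-0.001,0],[0,-0.0015,0],[0,-0.0015,0]]' --angular '[[0,0,0],[0,0,0],[0,0,0],[0,0,0]]'

```text
time_s: 20.88
tool_pos: [0.6202, -0.1272, 0.0565]
tool_rot: [-85.3, 89.7, -171.0]
force: [-3.2, -0.7, -2.9]
grip_width: 0.0295
```

```bash
python3 -c "
from h import *
fr()"
```

```text
toolF(down,along,-lat) [ 2.87 -3.27  0.43] M [-0.027  0.035 -0.693] z 0.0565 [ 0.6202 -0.1272  0.0565] 0.0295 20.875
```

drive_tool --offset '[[0,-0.0006,0],[0,-0.0012,0],[0,-0.0012,0]]' --angular '[[0,0,0],[0,0,0],[0,0,0]]'

```text
time_s: 21.25
tool_pos: [0.62, -0.1272, 0.0566]
tool_rot: [-81.2, 89.8, -166.9]
force: [1.0, -0.9, -6.1]
grip_width: 0.03
```

```bash
python3 -c "
from h import *
fr()"
```

```text
toolF(down,along,-lat) [6.11 0.92 0.97] M [-0.031 -0.04   0.259] z 0.0566 [ 0.62   -0.1272  0.0566] 0.03 21.25
```

The catch holds: no travel under a slight pull and the plunger load is gone from the wrist. I'll release and lift.

drive_tool --offset '[[0,0,0],[0,0,0],[0,0,0],[0,0,0],[0,0,0],[-0.02,0,0],[-0.06,0,0],[-0.11,0,0],[-0.15,0,0],[-0.15,0,0]]' --angular '[[0,0,0],[0,0,0],[0,0,0],[0,0,0],[0,0,0],[0,0,0],[0,0,0],[0,0,0],[0,0,0],[0,0,0]]' --fingers -1

```text
time_s: 22.5
tool_pos: [0.6232, -0.127, 0.2127]
tool_rot: [57.2, 89.6, -28.5]
force: [0.1, 0.7, 0.5]
grip_width: 0.0868
```

drive_tool --offset '[[0,-0.03,0],[0,-0.06,0],[0,-0.08,0],[0,-0.08,0]]' --angular '[[0,0,0],[0,0,0],[0,0,0],[0,0,0]]'

```text
time_s: 23.0
tool_pos: [0.5423, -0.1335, 0.2124]
tool_rot: [46.2, 89.6, -39.5]
force: [0.7, 1.5, -0.1]
grip_width: 0.087
```

```bash
python3 -c "
from h import *
fr()
r=wsnap('w11.png')
cv2.imwrite('pics/w11z.png',cv2.resize(cv2.cvtColor(r['pixels'][30:260,180:400],cv2.COLOR_RGB2BGR),None,fx=2.5,fy=2.5,interpolation=cv2.INTER_CUBIC))"
```

```text
toolF(down,along,-lat) [ 0.06  0.8  -1.45] M [-0.064  0.04  -0.01 ] z 0.2124 [ 0.5423 -0.1335  0.2124] 0.087 23.0
```

View pics/w11z.png

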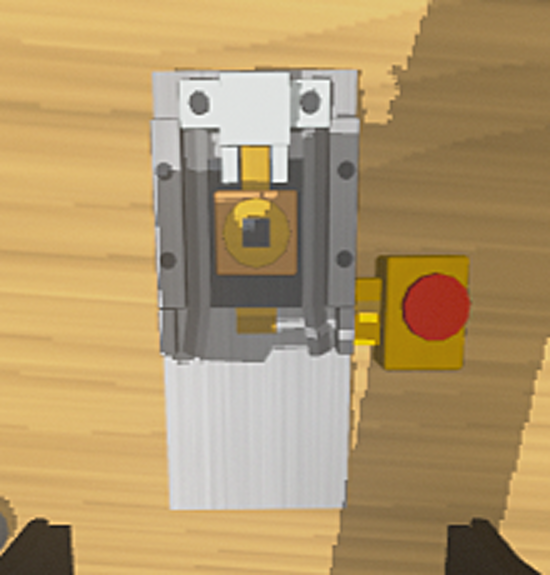

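The plate sits inside the dovetail, with the whole brass nose (zoomed px ~(256,320)) visible just behind its tail (row 305), and the block rests against the plunger. Next is a quick position check before handing in.

Run:
```python
from h import *
r=dict(np.load('w11.npz')); f=lambda u,v:(180+u/2.5,30+v/2.5)
t,y,res,Rm=railfit(r,[f(170,509),f(345,509),f(358,70),f(152,72)]); print(t.round(4),y,(res*1e3).round(1).tolist())
for n,u,v,z in [('stub',257,232,.101),('tailL',211,305,.03),('tailR',301,305,.03),('noseback',256,333,.03)]: print(n,(Rm.T@(cast(r,*f(u,v),z)[:2]-t)*1e3).round(1))
print(telemetry.get_obs()['force'].round(1)); sign_off()
```

```text
[ 0.5798 -0.1293] 4.545004241839134 [[0.3, -0.4], [-0.3, 0.4], [0.2, -0.2], [-0.2, 0.2]]
stub [40.1 -0.3]
tailL [10.6 20.1]
tailR [ 10.4 -19.8]
noseback [-1.8  0.2]
[ 0.2 -0.1  0.2]
the job is handed in; nothing more can be done
```

The drive plate is locked in the yellow rail behind its catch, and I handed the job in at about 23 s of the 67 s allowed. No verdict was reported, so what follows rests on my own checks.

- **Blue rail:** I pressed the red catch pad about 5 mm and the plunger shoved the plate free. I then drew it out, lifted it and set it down on the yellow apron.
- **Yellow rail:** I slid it in by feel. The plunger came in at about 4 N and rose to about 7 N. The hard stop showed at about 10 N, the highest wrist force I read.
- **Catch check:** I backed off about 3.5 mm. The plate stopped moving and the wrist load dropped to about 1 N in the pulling direction, so the catch was taking the plunger's push.
- **After release:** The last picture puts the plate at x ≈ 40 mm, y ≈ −0.3 mm in the rail's frame. The catch nose is visible just behind its tail, and the gripper is clear with near-zero wrist force.

**Not confirmed:**
- The early height and top-view estimates of the yellow rail were about 2 mm off sideways, and its direction read 3.5° to 4.9° depending on the edge used. I corrected the sideways error by comparing the same camera view on the blue rail.
- I never read the catch's height directly.
- I did not measure the bystander parts again, but I felt no contact with them.

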